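Seat the slicing disc and close the vegetable cutter

TASK

Get the vegetable cutter ready for slicing: set the slicing disc (two long blades, not the grating disc) on the spindle, turn it under a light hand until you feel it drop over the drive dogs and sit fully home, let go, and only then swing the feed head down over it until it is shut. Never press the disc against the drive, or the head against the disc, with more than 30 N, and leave everything else where it is.

Things in the scene. Friction and masses are not known exactly. Their poses are not given: they have to be found in the camera images.
- slicing_disc: Slicing disc, lying on the counter: thin 124 mm round plate with two straight steel blades; plate top 12 mm above the origin (centre of the underside). White grip block in the middle, 48 mm long along its x, 22 mm wide along y, top 48 mm above the origin. Below the plate a 64 mm square boss, 9 mm deep, with a cross slot 9 mm wide along its x and y, and a 12.4 mm square bore 30 mm deep.
- slicing_disc_grip (a point): Point on the slicing disc's axis, 49 mm above its underside (1 mm over the grip block's top); the disc's axes. Pinch the block here across y. The disc weighs 0.11 to 0.22 kg.
- cutter: Vegetable cutter, fixed to the counter: white motor housing 200x164 mm, on it a round bowl 144 mm inside, rim at z 112 mm. Origin under the spindle axis at counter level; x points from the outlet spout (front) to the head's hinge (rear). A disc is fully home when its origin is 85 mm above the counter on the spindle axis; caught on the dogs it stands 7 mm higher.
- drive_top (a point): Tip of the spindle, 113 mm above the counter. Upright spindle 10 mm thick, tapered over its top 6 mm. 28 mm below the tip is a 68 mm round shoulder, the seat, with four steel driving dogs in a cross, 4.8 mm wide, 7 mm tall, from radius 18 to 32 mm. They fit the disc's cross slot (alike every quarter turn). How the cross is turned is not measured; the drive turns only stiffly (0.12 N m).
- feed_head (a joint): Opening angle of the hinged feed head (white dome with a feed tube and a rubber hold-down pad inside) in rad: 0 shut on the bowl, about 1.75 open as found (then 0.33 m high). Its stiff hinge holds it at any angle (0.5 N m). With a disc home the pad stops 2 mm above the grip block; with a disc standing on the dogs the head stops about 0.06 rad short.
- head_handle (a point): Middle of the head's steel bail handle: a bar 10 mm thick along y, 56 mm free length, 205 mm from the hinge and its centre 36 mm clear of the dome's flange. Axes of the head (z up when shut).
- head_hinge (a point): Middle of the hinge axis, at the rear of the cutter, 90 mm behind the spindle and 119 mm above the counter; the axis runs along the cutter's y.
- grating_disc: the other, grating disc: same plate, boss and grip, but rings of small rasp teeth instead of blades. Origin: centre of its underside. Not needed; stays where it lies
- pepper_mill: turned brown wooden pepper mill, 58 mm across, 150 mm tall, a bystander
- salt_mill: small glass mill with a grey cap, 44 mm across, 90 mm tall, a bystander
- mug: blue mug, 59 mm across, 53 mm tall, a bystander

How it is judged:
On the way, in this order (a step that is already met when the one before it is completed fails the run):
1. the slicing disc sits fully home on the drive and is let go, while the feed head is still open (z of slicing_disc in the frame of cutter below 0.087 m and horizontal distance between slicing_disc and cutter below 0.005 m and angle between slicing_disc's own z axis and vertical below 0.05 rad and contact force between the fingers and slicing_disc below 0.1 N and value of joint feed_head above 1 rad), for 0.2 s.
2. the feed head is shut over it (value of joint feed_head below 0.03 rad and z of slicing_disc in the frame of cutter below 0.087 m and horizontal distance between slicing_disc and cutter below 0.005 m and angle between slicing_disc's own z axis and vertical below 0.05 rad), for 0.2 s.
At the end, for the whole second after the job is handed in: The slicing disc is on the spindle, level and fully home (its underside within 2 mm of the seat, within 5 mm of the axis), at rest, and the feed head is shut (within 0.03 rad) (all of step 2 and linear speed of slicing_disc below 0.01 m/s); the robot touches nothing.
It fails at once if the disc is pressed against any part of the cutter (bowl, drive or head) with more than 30 N (contact force between slicing_disc and cutter above 30 N).
It fails at once if the grating disc or another bystander is moved by more than 30 mm (distance of any of grating_disc, pepper_mill, salt_mill, mug from where it was at the start of the episode above 0.03 m).
It also fails if it takes over 72 s, if anything falls off the work surface, if the arm or the gripper's body presses on something with over 40 N, if the wrist force passes 120 N, or if a joint passes its speed limit or range.

ROBOT

A 6-joint arm with a two-finger parallel gripper is mounted at the origin on a cart in front of the work surface, level with it; the furniture and walls round the work are solid. World frame = base frame: x ahead of the robot, y to its left, z up, the work surface at z = 0. Lengths are in m, angles in rad, forces in N, time in s.
With the tool pointing down it reaches from about 0.425 to 0.95 m from the base axis. Payload 3.5 kg.
Tool frame: the origin (TCP) lies midway between the tips of the shut fingers; the grasp point (between the pads) lies 19 mm behind it; z points along the fingers, y is the line along which they close (so a half turn about z gives the same grasp; the last joint's range is limited). The gripper opens to 85 mm and grips with 20 to 120 N. Pads are 22 mm wide; open, the fingers measure 114 mm over their backs; the gripper's body (76 mm by 85 mm) begins 54 mm behind the grasp point. The pads swing forward as they close: fully open they stand 13 mm farther back than shut.
Start: joints at [-1.357, 0.286, 1.577, -0, 1.279, -0.15], TCP at [0.24, -0.631, 0.196] pointing down, gripper open.
Joint ranges: [-2.77, 2.77], [-0.9, 2.22], [0.21, 2.48], [-1.53, 4.67], [0.24, 2.81], [-2.84, 2.84]. Speed limits (rad/s): [2.79, 2.79, 3.14, 3.14, 3.14, 3.14].

INTERFACE

Orientations are given as a unit quaternion [x, y, z, w].
In Python, from plant import ctrl gives the robot as it stands. The module is installed in compiled form; this text tells all that it offers.
- The arm moves only by the shell command python3 -m inch 'ROWS' [FORCE]. ROWS is JSON, a list of rows, each a list of 5 numbers: the closure, from 0 (fully open) to 1 (shut), then the shift along the tool's x, y, z in m, then the turn about the tool's z in degrees. A call has 1 to 5 rows; each row is the pose to reach, as a shift and turn from the pose commanded when the call began, along the tool's axes at that moment; what a row does not reach only later rows make up. A row lasts 1/12 s, in which the tool goes at most 41.7 mm and 7.16 degrees, less where a joint would pass 70% of its speed; a pose out of reach is approached as far as the arm can. A call with a gripper value outside its range is refused whole. The fingers move at their own pace and stop on an object; FORCE is the grip in N (left out, the last holds). Time passes only in rows, so rows that repeat a pose let the fingers close. It gives the time, the measured TCP pose, the force, the opening and the grip force at its end, in the units of the state.
- ctrl.get_state(): the state, without advancing time (a new reading comes with each control period).
- ctrl.read_camera(name): name is "side" or "top"; returns a dict with "pixels" (420x560x3 uint8, red, green, blue), "depth" (420x560 float32, m along the optical axis (not along the pixel's ray), 0 where there is no reading), "fx", "fy", "cx", "cy" (pixels), "xyz" and "rotation" of the camera in the world. Camera axes: x right, y down, z forward; pixel columns grow to the right and rows downward; lengths in m; the calibration is good to about 2 mm. A picture is of the moment at which its call begins.
- ctrl.sign_off(): hands the job in; it is judged then, once.
Trained networks look in a picture, given as the dict that the camera call returned (one of the last four; its "shot" number tells which), for a name from the list of things; names that differ only in an ending like _2 or _b are one class to them, and where a whole thing is asked for, a point or a joint stands for the part that bears it (a point fixed in the world has none). Each returns a list of dicts, best first, with "score" (0 to 1); they miss things now and then, are a little off and sometimes report something else, mostly with a low value. They report only what shows in the picture. A call takes as long as a camera call.
- ctrl.spot_in(query, picture): "at" ([column, row] in pixels, amid what is visible of it).
- ctrl.tip_of(query, picture): "at" ([column, row] in pixels: a listed point, or the origin of a listed thing).
The state is a dict: "time": time; "qpos": joint angles; "dq": joint speeds; "joint_efforts": joint torques, N m; "eef_pos": TCP position; "tcp_rot": TCP orientation; "contact_force": force on the tool from outside, world axes, zero at the start; "wrist_torque": the same for the moment, N m; "opening": opening from 0.0 (shut) to 1.0 (fully open); "finger_force": force on a finger pad.
Only numpy, scipy, OpenCV 4.12 (cv2) and the standard library are available. Lean on these libraries where they do the work, as an engineer would, in place of code of your own. Each camera call takes 0.05 s, during which the arm holds its last target. There are 200 camera calls.

## Working session

There is one attempt and no reset: what is moved stays moved. The work goes in short steps, Python scripts to look and compute and a shell command to move; the robot and the scene stay as the last step left them, time stands still between calls to the robot, and variables do not carry over. Pictures are saved under pics/ and viewed, at most 13 in all, crops included, and the job is handed in when it is done.

```bash
mkdir -p pics
cat > h.py <<'E'
from plant import ctrl
import numpy as np, cv2
from scipy.spatial.transform import Rotation as R
def rot(p):
    r=np.array(p["rotation"]);return r if r.shape==(3,3) else R.from_quat(r).as_matrix()
def cloud(p):
    d=p["depth"];v,u=np.mgrid[:d.shape[0],:d.shape[1]]
    c=np.stack([(u-p["cx"])/p["fx"]*d,(v-p["cy"])/p["fy"]*d,d],-1)
    return c@rot(p).T+np.array(p["xyz"])
def atz(p,uv,z):
    r=rot(p)@np.array([(uv[0]-p["cx"])/p["fx"],(uv[1]-p["cy"])/p["fy"],1]);o=np.array(p["xyz"])
    return o+r*(z-o[2])/r[2]
def save(p,n,crop=None,s=1):
    im=p["pixels"][:,:,::-1]
    if crop: a,b,c,d=crop; im=im[b:d,a:c]
    cv2.imwrite("pics/"+n,cv2.resize(im,None,fx=s,fy=s,interpolation=cv2.INTER_CUBIC))
E
python3 - <<'E'
from h import *
for n in("top","side"):
    p=ctrl.read_camera(n);save(p,n+"0.png");C=cloud(p)
    print(n,p["xyz"],rot(p).round(3).tolist(),p["fx"])
    for q in("slicing_disc","slicing_disc_grip","grating_disc","cutter","drive_top","head_handle","head_hinge","pepper_mill","salt_mill","mug"):
        for f in(ctrl.spot_in,ctrl.tip_of):
            try:r=f(q,p)
            except Exception as e: print(q,e);continue
            print(q,f.__name__,[(np.round(x["at"],1).tolist(),round(x["score"],2),C[int(x["at"][1]),int(x["at"][0])].round(3).tolist()) for x in r[:2]])
print(ctrl.get_state())
E
```

```text
top [0.44810456 0.19423641 1.24153293] [[-0.023, -0.997, 0.073], [-1.0, 0.024, 0.011], [-0.013, -0.073, -0.997]] 431.8897736315547
slicing_disc call [([331.8, 249.5], 0.85, [0.418, 0.065, 0.045])]
slicing_disc call [([330.3, 247.2], 0.83, [0.423, 0.066, 0.023])]
slicing_disc_grip call [([331.2, 250.3], 0.83, [0.415, 0.066, 0.047]), ([251.6, 213.4], 0.2, [0.521, 0.282, 0.068])]
slicing_disc_grip call [([335.6, 247.3], 0.76, [0.423, 0.055, 0.05]), ([331.4, 249.2], 0.48, [0.418, 0.065, 0.045])]
grating_disc call [([367.5, 202.5], 0.94, [0.545, -0.038, 0.049])]
grating_disc call []
cutter call [([256.3, 211.4], 0.74, [0.526, 0.268, 0.07]), ([332.4, 246.7], 0.58, [0.426, 0.063, 0.049])]
cutter call [([260.8, 229.5], 0.86, [0.477, 0.258, 0.086])]
drive_top call [([255.7, 213.9], 0.96, [0.521, 0.271, 0.069]), ([184.1, 185.1], 0.18, [0.609, 0.477, 0.017])]
drive_top call [([257.2, 224.2], 0.59, [0.49, 0.266, 0.082])]
head_handle call [([236.9, 170.1], 0.95, [0.606, 0.299, 0.278])]
head_handle call [([233.9, 160.0], 0.92, [0.621, 0.3, 0.321])]
head_hinge call [([257.6, 211.2], 0.81, [0.526, 0
[... 2046 characters left out ...]
'time': 2.1, 'qpos': array([-1.35699446e+00,  2.86320553e-01,  1.57672224e+00,  2.21832065e-07,
        1.27861552e+00, -1.50030866e-01]), 'dq': array([-0.00053944,  0.0016157 , -0.00114348,  0.00062694,  0.00040858,
       -0.00039117]), 'joint_efforts': array([ 1.24543021e-04, -4.05948186e+01, -2.92929268e+01, -1.41860410e-04,
        5.77421015e-04, -8.72923749e-06]), 'eef_pos': array([ 0.24020645, -0.63078172,  0.19559909]), 'tcp_rot': array([ 9.83498805e-01,  1.80914618e-01, -9.40389737e-07, -3.28143860e-05]), 'contact_force': array([ 0.41366831, -0.78979353,  0.31315672]), 'wrist_torque': array([ 0.04809578,  0.00920964, -0.00177817]), 'finger_force': 0.0, 'opening': 1.001473565335358}
```

View crops.

Run:
```python
import cv2
for n,c in(("top0",(150,120,410,290)),("side0",(200,120,370,340))):
    a,b,x,d=c; im=cv2.imread(f"pics/{n}.png")[b:d,a:x]
    s=3 if n=="top0" else 2.7
    cv2.imwrite(f"pics/{n}c.png",cv2.resize(im,None,fx=s,fy=s,interpolation=cv2.INTER_CUBIC))
```

```text
(no output)
```

View pics/top0c.png

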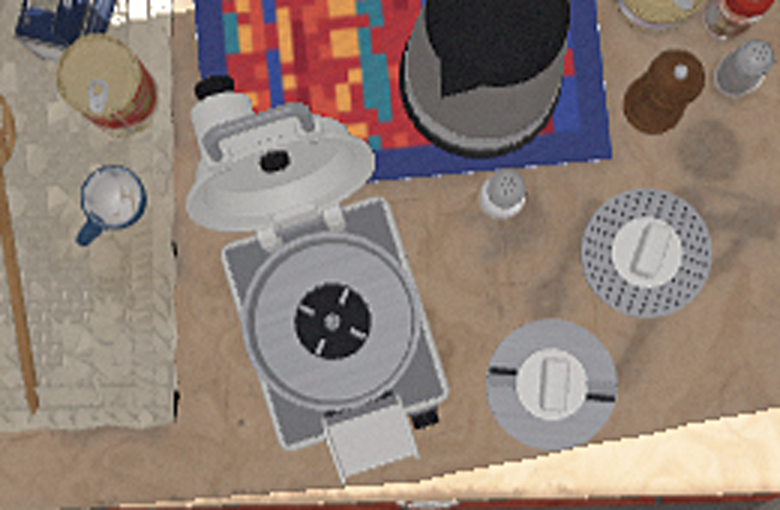

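View pics/side0c.png

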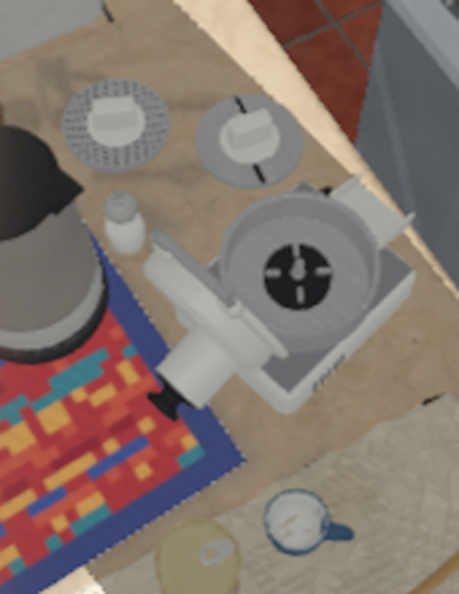

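```bash
cat > m.py <<'E'
from h import *
from scipy.optimize import least_squares
def block(p,c):
    C=cloud(p);m=(np.hypot(C[...,0]-c[0],C[...,1]-c[1])<.04)&(C[...,2]>.036)&(C[...,2]<.062)
    v,u=np.nonzero(m)
    P=np.array([atz(p,(a,b),.048)[:2] for a,b in zip(u,v)])
    (cx,cy),(w,h),a=cv2.minAreaRect((P*1000).astype(np.float32))
    if w<h:a+=90
    return np.array([cx,cy])/1000,(w,h),(a+90)%180-90,C[m][:,2].mean()
def drive(p,c,zc=.085):
    C=cloud(p);hsv=p["pixels"].astype(int);g=hsv.max(-1)
    m=(np.hypot(C[...,0]-c[0],C[...,1]-c[1])<.05)&(g<75)
    v,u=np.nonzero(m);P=np.array([atz(p,(a,b),zc)[:2] for a,b in zip(u,v)])
    (x,y),r=cv2.minEnclosingCircle((P*1000).astype(np.float32));c0=np.array([x,y])/1000
    # bright pixels on dogs
    v,u=np.nonzero(np.hypot(C[...,0]-c[0],C[...,1]-c[1])<.06)
    Q=np.array([atz(p,(a,b),zc+.007)[:2] for a,b in zip(u,v)])-c0;G=g[v,u]
    rr=np.hypot(*Q.T);k=(rr>.017)&(rr<.030);ang=np.arctan2(Q[k,1],Q[k,0]);w=np.clip(G[k]-60,0,None)
    z=(w*np.exp(4j*ang)).sum();return c0,r,np.degrees(np.angle(z))/4,abs(z)/w.sum(),P.mean(0)
def circ(P):
    f=least_squares(lambda q:np.hypot(P[:,0]-q[0],P[:,1]-q[1])-q[2],[*P.mean(0),.07],loss="soft_l1",f_scale=.002);return f.x
E
python3 - <<'E'
from m import *
for n in("top","side"):
    p=ctrl.read_camera(n)
    print(n,"block",block(p,(.425,.058)));print("drive",drive(p,(.485,.258)))
    C=cloud(p);z=C[...,2];d=np.hypot(C[...,0]-.425,C[...,1]-.058)
    m=((d<.075)&(z>.008)&(z<.03)).astype(np.uint8);c,_=cv2.findContours(m,cv2.RETR_EXTERNAL,2)
    c=max(c,key=cv2.contourArea)[:,0];print("plate",circ(np.array([atz(p,q,.012)[:2] for q in c])))
    d=np.hypot(C[...,0]-.485,C[...,1]-.258);m=((d<.095)&(z>.105)&(z<.118));P=C[m][:,:2];print("rim",len(P),circ(P))
    m=(z>.03)&(z<.078)&(d<.2);print("housing top z", np.histogram(z[(d<.16)&(z>.02)],20))
    m=(z>.25)&(z<.36)&(np.hypot(C[...,0]-.62,C[...,1]-.3)<.08);print("head top",C[m][z[m]>z[m].max()-.012].mean(0),C[m].max(0))
E
```

```text
top block (array([0.4214324 , 0.05576976]), (22.513444900512695, 47.10371017456055), -6.240333557128906, np.float64(0.04857996678204237))
drive (array([0.48263226, 0.25669431]), 33.20770263671875, np.float64(-26.35643897390445), np.float64(0.973059236950953), array([0.48255515, 0.25655028]))
plate [0.4209241  0.05517625 0.06048104]
rim 494 [0.482994   0.25661772 0.07484489]
housing top z (array([3497, 1336, 1042,  363,  442,    0,    0,    0,    0,    0,    0,
          0,    0,    0,    0,    0,    0,    0,    0,  946]), array([0.02029314, 0.08135513, 0.14241712, 0.20347911, 0.2645411 ,
       0.32560309, 0.38666508, 0.44772706, 0.50878905, 0.56985104,
       0.63091303, 0.69197502, 0.75303701, 0.814099  , 0.87516099,
       0.93622298, 0.99728497, 1.05834696, 1.11940895, 1.18047094,
       1.24153293]))
head top [0.62147421 0.29622411 0.31962741] [0.63453519 0.35301664 0.32439401]
side block (array([0.42266498, 0.05920582]), (27.764345169067383, 50.442962646484375), -5.191200256347656, np.float64(0.047270111191354686))
drive (array([0.48496918, 0.26038635]), 35.58226013183594, np.float64(-26.40420100873072), np.float64(0.9111360276930237), array([0.48652478, 0.26144152]))
plate [0.41979851 0.05652301 0.06145284]
rim 475 [0.48238531 0.25840469 0.07461814]
housing top z (array([ 110,  135,  534, 1886,  723,  360,  250,    0,    0,    2,    4,
         28,   95,  142,  150,  304,  162,   51,   13,  176]), array([0.02046455, 0.03568955, 0.05091455, 0.06613954, 0.08136454,
       0.09658954, 0.11181454, 0.12703954, 0.14226453, 0.15748953,
       0.17271453, 0.18793953, 0.20316452, 0.21838952, 0.23361452,
       0.24883952, 0.26406452, 0.27928951, 0.29451451, 0.30973951,
       0.32496451]))
head top [0.62093852 0.30229543 0.32017692] [0.63872272 0.35448222 0.32496451]
```

```bash
cat >> h.py <<'E'
def go(x,y,z,yaw):
    s=ctrl.get_state();r=R.from_quat(s["tcp_rot"]).as_matrix()
    d=r.T@(np.array([x,y,z])-s["eef_pos"]);t=-(yaw-np.degrees(np.arctan2(r[1,0],r[0,0])));t=(t+180)%360-180
    print("t %.2f"%s["time"],"shift",d.round(4),"turn %.1f"%t,"q",s["qpos"].round(2),"F",s["contact_force"].round(1),"pos",s["eef_pos"].round(4))
E
python3 -c "from h import *;go(.4212,.0555,.13,173.8)"; python3 -m inch '[[0,0.08,-0.02,0,-7],[0,0.08,-0.06,0,-14],[0,0.08,-0.1,0,-21],[0,0.08,-0.14,0,-28],[0,0.08,-0.18,0,-35]]'; python3 -c "from h import *;go(.4212,.0555,.13,173.8)"
```

```text
t 2.20 shift [ 0.4134 -0.577   0.0656] turn -153.0 q [-1.36  0.29  1.58 -0.    1.28 -0.15] F [-0.4  0.4  0.3] pos [ 0.2402 -0.6308  0.1956]
time: 2.62
eef_pos: [0.2557, -0.4448, 0.1953]
tcp_rot: [0.882, 0.472, 0.0, -0.0]
contact_force: [-0.0, -0.0, 1.0]
opening: 1.001
finger_force: 0.0
t 2.62 shift [ 0.508  -0.1401  0.0655] turn -117.5 q [-1.25 -0.07  1.97  0.    1.25 -0.66] F [-0. -0.  1.] pos [ 0.2557 -0.4448  0.1953]
```

```bash
python3 -m inch '[[0,0.041,0,0,-7],[0,0.082,0,0,-14],[0,0.123,0,0,-21],[0,0.164,0,0,-28],[0,0.205,0,0,-35]]'; python3 -c "from h import *;go(.4212,.0555,.15,173.8)"
```

```text
time: 3.03
eef_pos: [0.3712, -0.2756, 0.1961]
tcp_rot: [0.7, 0.714, -0.0, 0.001]
contact_force: [1.5, -0.0, -0.7]
opening: 0.994
finger_force: 0.0
t 3.03 shift [0.3301 0.0565 0.0458] turn -82.7 q [-0.86 -0.2   2.08  0.    1.26 -0.88] F [ 1.5 -0.  -0.7] pos [ 0.3712 -0.2756  0.1961]
```

```bash
python3 -m inch '[[0,0.036,0.016,0,-7],[0,0.072,0.032,0,-14],[0,0.108,0.048,0,-21],[0,0.144,0.064,0,-28],[0,0.18,0.08,0,-35]]'; python3 -c "from h import *;go(.4212,.0555,.12,173.8)"
```

```text
time: 3.45
eef_pos: [0.4483, -0.0942, 0.196]
tcp_rot: [0.453, 0.892, -0.0, 0.001]
contact_force: [0.9, 0.5, -0.4]
opening: 0.997
finger_force: 0.0
t 3.45 shift [0.1369 0.0665 0.0759] turn -47.6 q [-0.43 -0.21  2.09 -0.    1.26 -1.06] F [ 0.9  0.5 -0.4] pos [ 0.4483 -0.0942  0.196 ]
```

```bash
python3 -m inch '[[0,0.027,0.013,0,-7],[0,0.055,0.027,0.01,-14],[0,0.082,0.04,0.03,-21],[0,0.11,0.053,0.05,-28],[0,0.137,0.066,0.076,-35]]'; python3 -m inch '[[0,0,0,0,-7],[0,0,0,0,-12.6],[0,0,0,0,-12.6],[0,0,0,0,-12.6]]';python3 - <<'E'
from h import *;go(.4212,.0555,.027,173.8)
p=ctrl.read_camera("side");save(p,"a.png",(190,100,390,260),4)
E
```

```text
time: 3.87
eef_pos: [0.4221, 0.0551, 0.1206]
tcp_rot: [0.163, 0.987, 0.0, 0.002]
contact_force: [0.6, 0.3, 1.1]
opening: 1.001
finger_force: 0.0
time: 4.2
eef_pos: [0.4214, 0.0538, 0.12]
tcp_rot: [0.058, 0.998, -0.0, 0.0]
contact_force: [0.5, -0.0, 0.0]
opening: 0.996
finger_force: 0.0
t 4.20 shift [0.0005 0.0017 0.093 ] turn -0.5 q [-0.11 -0.21  2.24  0.    1.12 -1.57] F [ 0.5 -0.   0. ] pos [0.4214 0.0538 0.12  ]
```

View pics/a.png

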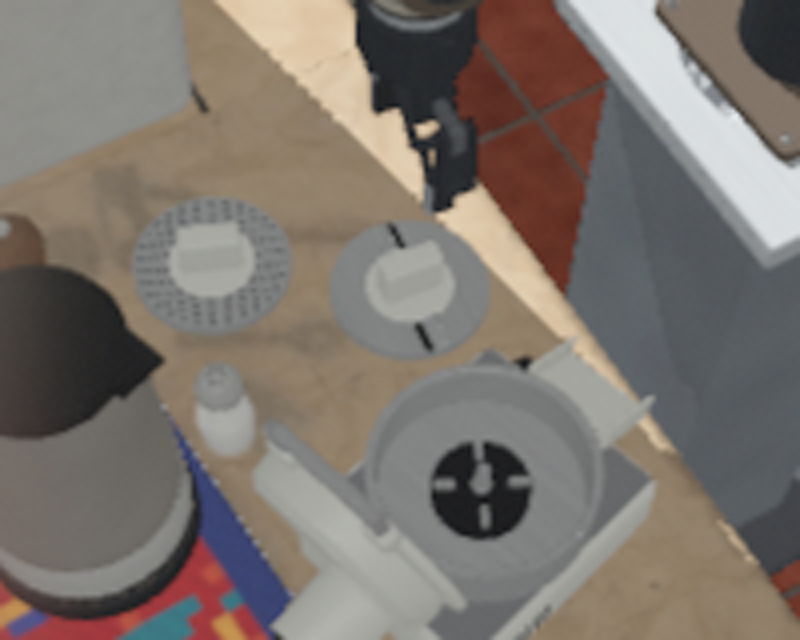

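```bash
python3 - <<'E'
from h import *
p=ctrl.read_camera("side")
for P in([.4214,.0538,.12],[.4214,.0538,.048],[.42,.09,.133],[.42,.02,.133]):
    c=rot(p).T@(np.array(P)-p["xyz"]);print(P,(p["fx"]*c[0]/c[2]+p["cx"]-190)*4,(p["fy"]*c[1]/c[2]+p["cy"]-100)*4)
p=ctrl.read_camera("top");C=cloud(p);m=(np.hypot(C[...,0]-.4214,C[...,1]-.054)<.12)&(C[...,2]>.11)&(C[...,2]<.19);print(m.sum(),C[m].min(0),C[m].max(0))
E
python3 -m inch '[[0,0.0005,0.0015,0.03,0],[0,0.0005,0.0015,0.055,0],[0,0.0005,0.0015,0.06,0]]'; python3 -c "from h import *;go(.4212,.0555,.027,173.8)"
```

```text
[0.4214, 0.0538, 0.12] 409.4586516945551 199.06668739871043
[0.4214, 0.0538, 0.048] 407.22734050750955 256.42279328106656
[0.42, 0.09, 0.133] 437.6064467892925 224.2133035770928
[0.42, 0.02, 0.133] 387.9528391343986 153.5812947907027
time: 4.6
eef_pos: [0.418, 0.0551, 0.0563]
tcp_rot: [0.058, 0.998, 0.0, -0.003]
contact_force: [-1.3, -0.3, -0.1]
opening: 1.002
finger_force: 0.0
t 4.60 shift [-0.0034  0.0007  0.0292] turn -0.5 q [-0.11 -0.11  2.28 -0.    0.98 -1.56] F [-1.3 -0.3 -0.1] pos [0.418  0.0551 0.0563]Traceback (most recent call last):
  File "<stdin>", line 5, in <module>
    return umr_minimum(a, axis, None, out, keepdims, initial, where)
ValueError: zero-size array to reduction operation minimum which has no identity
```

```bash
python3 -m inch '[[0,-0.002,0.0005,0.015,0],[0,-0.002,0.0005,0.029,0],[0,-0.002,0.0005,0.029,0],[0,-0.002,0.0005,0.029,0]]'; python3 -c "from h import *;go(.4212,.0555,.027,173.8)"
```

```text
time: 4.93
eef_pos: [0.4228, 0.0553, 0.0309]
tcp_rot: [0.058, 0.998, 0.0, -0.001]
contact_force: [-0.8, 0.6, -0.1]
opening: 0.998
finger_force: 0.0
t 4.93 shift [0.0016 0.     0.0039] turn -0.4 q [-0.11 -0.06  2.29  0.    0.91 -1.56] F [-0.8  0.6 -0.1] pos [0.4228 0.0553 0.0309]
```

```bash
python3 -m inch '[[0,0.0015,0,0.004,0],[0.5,0.0015,0,0.004,0],[1,0.0015,0,0.004,0],[1,0.0015,0,0.004,0],[1,0.0015,0,0.004,0]]' 60;python3 -m inch '[[1,0,0,0,0],[1,0,0,0,0],[1,0,0,0,0],[1,0,0,0,0],[1,0,0,0,0]]' 60; python3 -c "from h import *;go(.4212,.0555,.027,173.8)"
```

```text
time: 5.35
eef_pos: [0.4218, 0.0556, 0.0272]
tcp_rot: [0.057, 0.998, -0.0, 0.001]
contact_force: [-0.2, -0.0, 0.0]
opening: 0.456
finger_force: 0.0
time: 5.77
eef_pos: [0.4214, 0.0557, 0.0266]
tcp_rot: [0.057, 0.998, 0.0, -0.0]
contact_force: [0.7, -0.1, 1.2]
opening: -0.001
finger_force: 0.0
t 5.77 shift [ 0.0002 -0.0002 -0.0004] turn -0.4 q [-0.11 -0.05  2.29  0.    0.9  -1.56] F [ 0.7 -0.1  1.2] pos [0.4214 0.0557 0.0266]
```

Run:
```python
from h import *
p=ctrl.read_camera("side");save(p,"b.png",(230,110,350,210),6)
```

```text
(no output)
```

View pics/b.png

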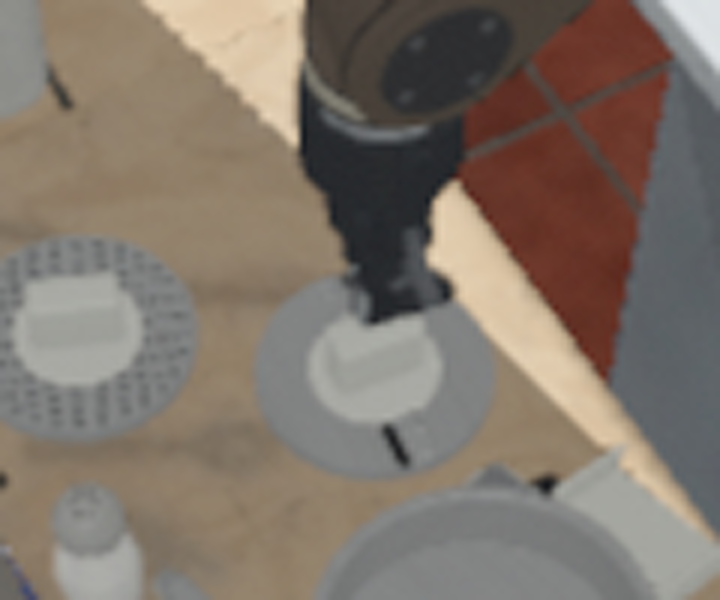

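Run:
```python
from m import *
p=ctrl.read_camera("side");C=cloud(p)
def pr(P):
    c=rot(p).T@(np.array(P)-p["xyz"]);return np.array([(p["fx"]*c[0]/c[2]+p["cx"]-230)*6,(p["fy"]*c[1]/c[2]+p["cy"]-110)*6]).round(0)
for P in([.4214,.0557,.0266],[.4214,.0557,.05],[.4214,.0557,.12],[.4214,.0557,0.048]):print(P,pr(P))
for z in(.02,.027,.048,.06):print(z,atz(p,(230+385/6,110+318/6),z).round(4))
for (a,b) in((385,312),(370,290),(420,290),(375,345),(380,370),(375,210)):print((a,b),C[110+b//6,230+a//6].round(4))
q=ctrl.read_camera("top");save(q,"c.png",(290,190,400,300),5)
```

```text
[0.4214, 0.0557, 0.0266] [372. 351.]
[0.4214, 0.0557, 0.05] [373. 325.]
[0.4214, 0.0557, 0.12] [376. 241.]
[0.4214, 0.0557, 0.048] [373. 327.]
0.02 [0.403  0.0376 0.02  ]
0.027 [0.4056 0.0416 0.027 ]
0.048 [0.4132 0.0538 0.048 ]
0.06 [0.4176 0.0607 0.06  ]
(385, 312) [0.421  0.0649 0.0729]
(370, 290) [0.43   0.062  0.0958]
(420, 290) [0.4323 0.1121 0.1597]
(375, 345) [0.426  0.063  0.0478]
(380, 370) [0.4243 0.0669 0.03  ]
(375, 210) [0.434  0.0714 0.171 ]
```

View pics/c.png

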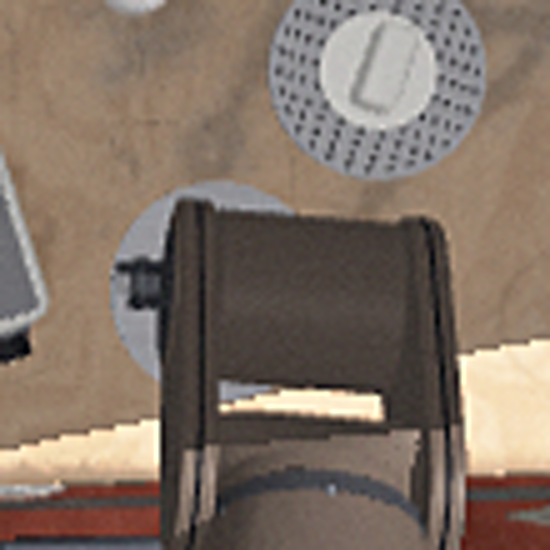

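```bash
python3 - <<'E'
from m import *
p=ctrl.read_camera("side");C=cloud(p);g=p["pixels"].max(-1)
m=(np.hypot(C[...,0]-.4214,C[...,1]-.0557)<.06)&(C[...,2]>.02)&(C[...,2]<.12)&(g<90)
P=C[m];v,u=np.nonzero(m)
for i in np.argsort(-v)[:45]:print(u[i],v[i],P[i].round(3))
print(ctrl.get_state()["qpos"],ctrl.get_state()["contact_force"])
E
python3 -m inch '[[1,0,0,0.003,0],[1,0,0,0.005,0],[1,0,0,0.005,0]]'
```

```text
291 163 [0.428 0.06  0.066]
292 163 [0.429 0.067 0.077]
293 163 [0.427 0.069 0.076]
295 162 [0.42  0.069 0.077]
291 162 [0.429 0.061 0.074]
294 162 [0.422 0.067 0.076]
293 162 [0.426 0.067 0.079]
292 162 [0.428 0.065 0.079]
296 162 [0.417 0.069 0.076]
291 161 [0.428 0.06  0.077]
292 161 [0.43  0.068 0.088]
293 161 [0.437 0.085 0.114]
291 160 [0.43  0.062 0.086]
292 160 [0.437 0.079 0.113]
293 160 [0.436 0.084 0.118]
291 159 [0.429 0.06  0.087]
292 159 [0.437 0.078 0.116]
289 158 [0.432 0.054 0.087]
290 158 [0.433 0.062 0.098]
291 158 [0.428 0.059 0.091]
292 158 [0.436 0.078 0.119]
289 157 [0.431 0.052 0.089]
291 157 [0.434 0.069 0.112]
290 157 [0.434 0.063 0.105]
294 157 [0.43  0.077 0.119]
293 157 [0.43  0.072 0.113]
292 157 [0.431 0.07  0.111]
294 156 [0.426 0.072 0.115]
289 156 [0.432 0.054 0.097]
293 156 [0.429 0.071 0.116]
290 156 [0.434 0.063 0.109]
291 156 [0.435 0.07  0.119]
292 156 [0.431 0.069 0.115]
295 156 [0.425 0.075 0.118]
292 155 [0.431 0.069 0.12 ]
290 155 [0.434 0.063 0.114]
293 155 [0.428 0.069 0.117]
289 155 [0.432 0.053 0.101]
295 155 [0.423 0.072 0.118]
296 155 [0.42  0.072 0.115]
294 155 [0.425 0.07  0.116]
296 154 [0.419 0.07  0.117]
295 154 [0.421 0.068 0.117]
289 154 [0.43  0.05  0.101]
297 154 [0.415 0.069 0.113]
[-1.08360430e-01 -5.31025634e-02  2.29251310e+00  8.52510243e-06
  9.02236027e-01 -1.56472019e+00] [ 0.58145755  0.54666884 -0.95069252]
time: 6.22
eef_pos: [0.4209, 0.0557, 0.021]
tcp_rot: [0.057, 0.998, 0.0, -0.001]
contact_force: [-1.1, 0.1, -0.2]
opening: -0.002
finger_force: 0.0
```

```bash
python3 -m inch '[[1,0,0,0.003,0],[1,0,0,0.005,0],[1,0,0,0.005,0]]';python3 -m inch '[[1,0,0,0.003,0],[1,0,0,0.005,0],[1,0,0,0.005,0]]'
python3 - <<'E'
from m import *
p=ctrl.read_camera("side");save(p,"d.png",(250,130,330,190),10)
E
```

```text
time: 6.47
eef_pos: [0.4209, 0.0557, 0.016]
tcp_rot: [0.057, 0.998, 0.0, -0.001]
contact_force: [0.1, 0.8, 0.4]
opening: 0.003
finger_force: 0.0
time: 6.72
eef_pos: [0.4217, 0.0556, 0.0133]
tcp_rot: [0.057, 0.998, -0.0, -0.001]
contact_force: [-5.8, 0.3, 14.5]
opening: -0.005
finger_force: 6.8
```

View pics/d.png

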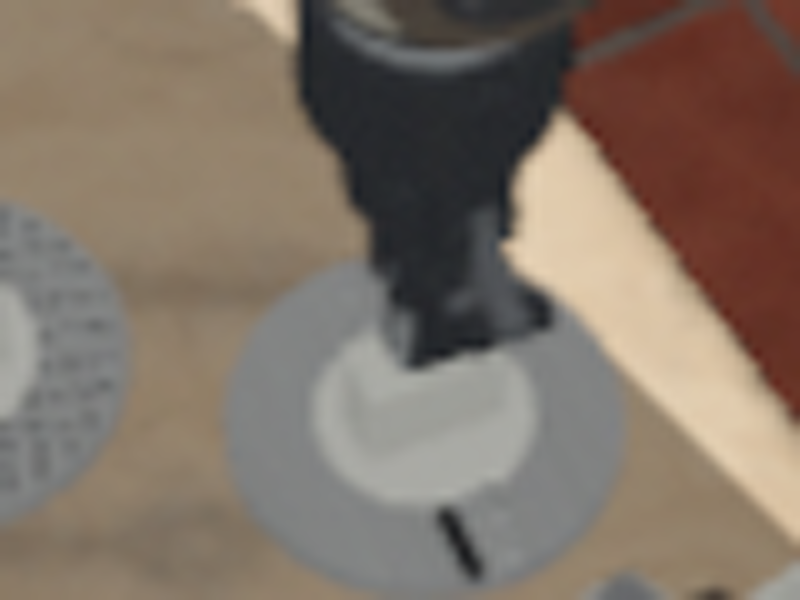

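```bash
python3 -m inch '[[1,0,0,-0.012,0],[0,0,0,-0.02,0],[0,0,0,-0.02,0],[0,0,0,-0.02,0],[0,0,0,-0.02,0]]';python3 -m inch '[[0,0,0,0,0],[0,0,0,0,0],[0,0,0,0,0],[0,0,0,0,0]]'
python3 - <<'E'
from m import *
p=ctrl.read_camera("side");save(p,"e.png",(250,130,330,190),10)
C=cloud(p)
m=(C[...,0]>.3)&(C[...,0]<.8)&(C[...,1]>-.2)&(abs(C[...,2])<.01);print("counter z",np.median(C[m][:,2]))
g=p["pixels"].max(-1);m=(np.hypot(C[...,0]-.4214,C[...,1]-.0557)<.075)&(C[...,2]>.02)&(C[...,2]<.16)&(g<90)
P=C[m];i=np.argsort(P[:,2]);print(P[i[::6]][:25].round(3))
E
```

```text
time: 7.18
eef_pos: [0.4212, 0.0557, 0.0313]
tcp_rot: [0.057, 0.998, 0.0, -0.0]
contact_force: [0.7, -0.3, 0.0]
opening: 0.565
finger_force: 0.0
time: 7.52
eef_pos: [0.4212, 0.0557, 0.0313]
tcp_rot: [0.057, 0.998, 0.0, -0.0]
contact_force: [0.3, 0.1, -0.3]
opening: 0.998
finger_force: 0.0
counter z 0.003303383557622719
[[0.41  0.054 0.051]
 [0.422 0.014 0.086]
 [0.421 0.011 0.092]
 [0.427 0.01  0.095]
 [0.421 0.011 0.097]
 [0.433 0.107 0.101]
 [0.418 0.011 0.104]
 [0.426 0.008 0.111]
 [0.44  0.123 0.127]
 [0.438 0.108 0.131]
 [0.437 0.107 0.133]
 [0.439 0.126 0.135]
 [0.429 0.125 0.136]
 [0.434 0.1   0.137]
 [0.432 0.125 0.138]
 [0.421 0.128 0.139]
 [0.423 0.124 0.14 ]
 [0.437 0.1   0.143]
 [0.441 0.095 0.144]
 [0.437 0.095 0.146]
 [0.44  0.116 0.147]
 [0.439 0.092 0.149]
 [0.44  0.115 0.15 ]
 [0.433 0.125 0.153]
 [0.425 0.127 0.154]]
```

View pics/e.png

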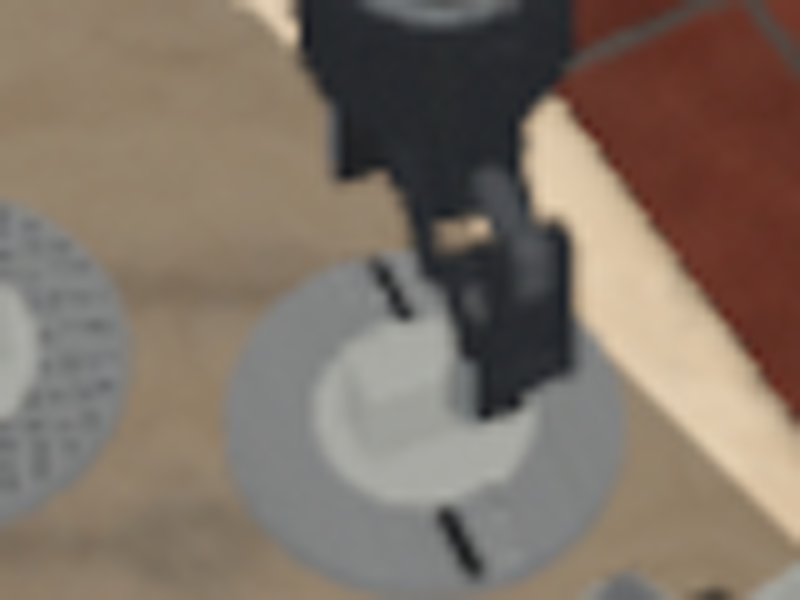

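```bash
python3 -m inch '[[0,0,0,0.015,0],[0,0,0,0.025,0],[0,0,0,0.025,0]]';python3 -m inch '[[0,0,0,0.005,0],[0,0,0,0.009,0],[0,0,0,0.013,0],[0,0,0,0.013,0]]'; python3 -m inch '[[1,0,0,0,0],[1,0,0,0,0],[1,0,0,0,0],[1,0,0,0,0],[1,0,0,0,0]]' 60;python3 -m inch '[[1,0,0,0,0],[1,0,0,0,0],[1,0,0,0,0],[1,0,0,0,0],[1,0,0,0,0]]' 60
```

```text
time: 7.82
eef_pos: [0.4192, 0.0559, 0.0044]
tcp_rot: [0.057, 0.998, 0.0, -0.002]
contact_force: [0.1, 0.2, 0.4]
opening: 1.002
finger_force: 0.0
time: 8.15
eef_pos: [0.4209, 0.0557, -0.007]
tcp_rot: [0.057, 0.998, 0.0, -0.001]
contact_force: [-0.5, 0.2, -0.5]
opening: 1.002
finger_force: 0.0
time: 8.57
eef_pos: [0.4216, 0.0557, -0.0061]
tcp_rot: [0.057, 0.998, -0.0, 0.0]
contact_force: [-0.3, 0.6, 0.1]
opening: 0.299
finger_force: 0.0
time: 8.98
eef_pos: [0.422, 0.0556, -0.0059]
tcp_rot: [0.057, 0.998, -0.0, 0.001]
contact_force: [-0.1, 0.3, 2.9]
opening: 0.242
finger_force: 59.7
```

```bash
python3 -m inch '[[1,0,0,-0.02,0],[1,0,0,-0.06,0],[1,0,0,-0.1,0],[1,0,0,-0.14,0],[1,0,0,-0.165,0]]'; python3 -c "from h import *;go(.4828,.2572,.165,153.3)"
```

```text
time: 9.4
eef_pos: [0.4221, 0.0556, 0.1618]
tcp_rot: [0.057, 0.998, -0.0, 0.002]
contact_force: [1.0, -0.1, -1.7]
opening: 0.241
finger_force: 59.2
t 9.40 shift [-0.0373  0.2072 -0.003 ] turn 20.1 q [-0.11 -0.26  2.2  -0.    1.21 -1.56] F [ 1.  -0.1 -1.7] pos [0.4221 0.0556 0.1618]
```

```bash
python3 -m inch '[[1,-0.007,0.039,0,4],[1,-0.014,0.077,0,8],[1,-0.021,0.115,0,12],[1,-0.028,0.153,0,16],[1,-0.034,0.19,0,20]]';python3 -m inch '[[1,0.003,0.016,0,0],[1,0.003,0.016,0,0],[1,0.003,0.016,0,0],[1,0.003,0.016,0,0]]'
python3 - <<'E'
from m import *
go(.4828,.2572,.165,153.3)
for n in("top","side"):
    p=ctrl.read_camera(n);save(p,"f%s.png"%n,(180,150,340,270),5);C=cloud(p)
    z=C[...,2];d=np.hypot(C[...,0]-.483,C[...,1]-.257);m=((d<.085)&(z>.162)&(z<.195));P=C[m];print(n,m.sum(),np.median(P,0),P.min(0),P.max(0))
    u=(m*255).astype(np.uint8);c,_=cv2.findContours(u,cv2.RETR_EXTERNAL,2)
    if c: c=np.vstack(c)[:,0];h=cv2.convexHull(c)[:,0];print(circ(np.array([atz(p,q,.180)[:2] for q in h])))
E
```

```text
time: 9.82
eef_pos: [0.4761, 0.2421, 0.1572]
tcp_rot: [0.231, 0.973, -0.001, -0.001]
contact_force: [0.6, -0.4, -1.7]
opening: 0.245
finger_force: 59.4
time: 10.15
eef_pos: [0.4803, 0.2553, 0.1573]
tcp_rot: [0.23, 0.973, -0.001, -0.001]
contact_force: [0.8, 0.4, -2.4]
opening: 0.239
finger_force: 59.5
t 10.15 shift [-0.0014  0.0028 -0.0077] turn 0.1 q [ 0.3   0.04  1.93 -0.    1.18 -0.8 ] F [ 0.8  0.4 -2.4] pos [0.4803 0.2553 0.1573]
top 328 [0.43497667 0.2450154  0.1756457 ] [0.4178084  0.20669239 0.17052595] [0.53330045 0.29589719 0.18131392]
[0.47747712 0.25524549 0.05933604]
side 1354 [0.49258547 0.27071124 0.17678324] [0.41739403 0.192877   0.16609363] [0.54091118 0.31729885 0.1949023 ]
[0.48118143 0.25840653 0.06231367]
```

View pics/fside.png

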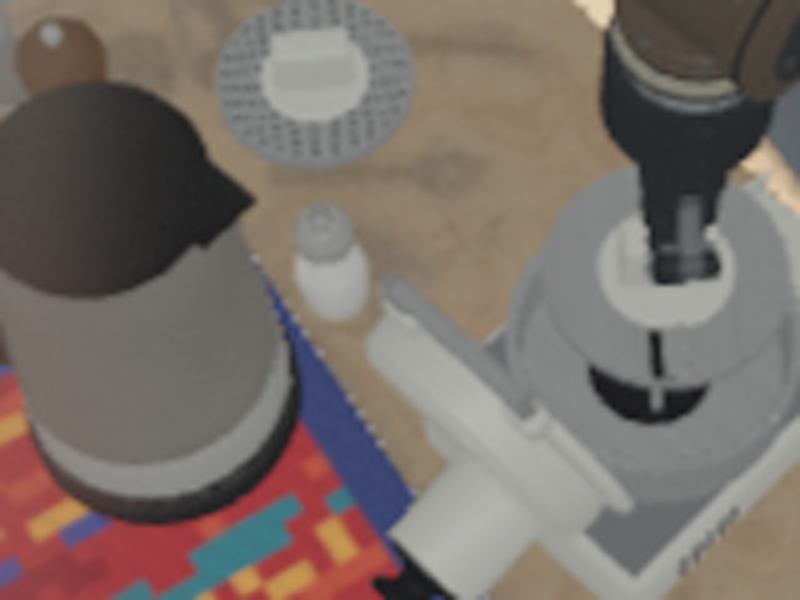

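```bash
python3 -m inch '[[1,-0.0014,0.0028,0,0],[1,-0.0014,0.0028,0.02,0],[1,-0.0014,0.0028,0.035,0],[1,-0.0014,0.0028,0.043,0],[1,-0.0014,0.0028,0.043,0]]';python3 -m inch '[[1,0,0,0,0],[1,0,0,0,0]]';python3 -c "from h import *;go(.4828,.2572,.112,153.3)"
```

```text
time: 10.67
eef_pos: [0.4823, 0.2569, 0.1133]
tcp_rot: [0.23, 0.973, -0.001, -0.002]
contact_force: [-0.0, 0.2, -2.2]
opening: 0.24
finger_force: 59.5
time: 10.83
eef_pos: [0.4847, 0.2581, 0.1167]
tcp_rot: [0.23, 0.973, 0.0, 0.001]
contact_force: [-0.6, 0.3, -1.6]
opening: 0.243
finger_force: 59.5
t 10.83 shift [ 0.0013 -0.0016  0.0047] turn 0.1 q [ 0.3   0.09  1.96  0.    1.09 -0.8 ] F [-0.6  0.3 -1.6] pos [0.4847 0.2581 0.1167]
```

```bash
python3 -m inch '[[1,0.001,-0.001,0.002,0],[1,0.001,-0.001,0.004,0],[1,0.001,-0.001,0.006,0],[1,0.001,-0.001,0.008,0],[1,0.001,-0.001,0.008,0]]';python3 -c "from h import *;go(.4828,.2572,.084,153.3)"
```

```text
time: 11.25
eef_pos: [0.4822, 0.2575, 0.1071]
tcp_rot: [0.23, 0.973, -0.0, -0.0]
contact_force: [-0.5, 0.0, -2.1]
opening: 0.245
finger_force: 59.5
t 11.25 shift [-0.0007 -0.      0.0231] turn 0.1 q [ 0.3   0.1   1.97 -0.    1.08 -0.8 ] F [-0.5  0.  -2.1] pos [0.4822 0.2575 0.1071]
```

```bash
python3 -m inch '[[1,-0.0005,0,0.001,0],[1,-0.0005,0,0.002,0],[1,-0.0005,0,0.003,0],[1,-0.0005,0,0.004,0]]';python3 -m inch '[[1,0,0,0.002,0],[1,0,0,0.003,0],[1,0,0,0.004,0]]';python3 -c "from h import *;go(.4828,.2572,.084,153.3)"
```

```text
time: 11.58
eef_pos: [0.483, 0.2574, 0.1035]
tcp_rot: [0.23, 0.973, 0.0, 0.0]
contact_force: [0.2, 0.2, -2.7]
opening: 0.242
finger_force: 59.5
time: 11.83
eef_pos: [0.4829, 0.2574, 0.0994]
tcp_rot: [0.23, 0.973, -0.0, -0.0]
contact_force: [-0.1, 0.8, -1.9]
opening: 0.239
finger_force: 59.5
t 11.83 shift [-0.     -0.0002  0.0154] turn 0.1 q [ 0.3   0.11  1.97 -0.    1.06 -0.8 ] F [-0.1  0.8 -1.9] pos [0.4829 0.2574 0.0994]
```

```bash
python3 -m inch '[[1,0,0,0.002,0],[1,0,0,0.004,0],[1,0,0,0.006,0],[1,0,0,0.008,0],[1,0,0,0.01,0]]';python3 -m inch '[[1,0,0,0.001,0],[1,0,0,0.002,0],[1,0,0,0.002,0]]';python3 -m inch '[[1,0,0,0.001,0],[1,0,0,0.002,0],[1,0,0,0.002,0]]'
```

```text
time: 12.25
eef_pos: [0.4829, 0.2574, 0.0894]
tcp_rot: [0.23, 0.973, -0.0, -0.0]
contact_force: [-0.8, -1.1, -2.0]
opening: 0.238
finger_force: 59.5
time: 12.5
eef_pos: [0.4828, 0.2573, 0.0874]
tcp_rot: [0.23, 0.973, -0.0, -0.0]
contact_force: [0.5, -0.0, -1.3]
opening: 0.239
finger_force: 59.5
time: 12.75
eef_pos: [0.4829, 0.2574, 0.0855]
tcp_rot: [0.23, 0.973, -0.0, -0.0]
contact_force: [-0.9, 0.3, -1.5]
opening: 0.237
finger_force: 59.5
```

Seat expected near reported z ≈ 0.079, dog tops ≈ 0.086.

```bash
python3 -m inch '[[1,0,0,0.001,0],[1,0,0,0.0015,0],[1,0,0,0.0015,0]]';python3 -m inch '[[1,0,0,0.001,0],[1,0,0,0.0015,0],[1,0,0,0.0015,0]]'
```

```text
time: 13.0
eef_pos: [0.4829, 0.2573, 0.084]
tcp_rot: [0.23, 0.973, -0.0, -0.0]
contact_force: [-1.0, 0.2, -1.7]
opening: 0.239
finger_force: 59.5
time: 13.25
eef_pos: [0.4828, 0.2573, 0.0824]
tcp_rot: [0.23, 0.973, -0.0, -0.0]
contact_force: [0.2, 0.2, -2.3]
opening: 0.24
finger_force: 59.5
```

```bash
python3 -m inch '[[1,0,0,0.001,0],[1,0,0,0.0015,0],[1,0,0,0.0015,0]]';python3 -m inch '[[1,0,0,0.0005,0],[1,0,0,0.001,0],[1,0,0,0.001,0]]';python3 -m inch '[[1,0,0,0.0005,0],[1,0,0,0.001,0],[1,0,0,0.001,0]]'
```

```text
time: 13.5
eef_pos: [0.4828, 0.2574, 0.0809]
tcp_rot: [0.23, 0.973, -0.0, -0.0]
contact_force: [-0.1, 0.8, -1.8]
opening: 0.241
finger_force: 59.5
time: 13.75
eef_pos: [0.4829, 0.2574, 0.08]
tcp_rot: [0.23, 0.973, -0.0, -0.0]
contact_force: [-1.3, -0.1, -1.9]
opening: 0.243
finger_force: 59.5
time: 14.0
eef_pos: [0.483, 0.2574, 0.0792]
tcp_rot: [0.23, 0.973, 0.0, 0.0]
contact_force: [-0.4, -0.3, -2.1]
opening: 0.238
finger_force: 59.7
```

```bash
python3 -m inch '[[1,0,0,0.0005,0],[1,0,0,0.001,0],[1,0,0,0.001,0]]';python3 -m inch '[[1,0,0,0.0005,0],[1,0,0,0.001,0],[1,0,0,0.001,0]]'
```

```text
time: 14.25
eef_pos: [0.4831, 0.2574, 0.0791]
tcp_rot: [0.23, 0.973, -0.0, -0.0]
contact_force: [-2.0, -1.5, 5.1]
opening: 0.244
finger_force: 60.3
time: 14.5
eef_pos: [0.4831, 0.2574, 0.079]
tcp_rot: [0.23, 0.973, -0.0, -0.0]
contact_force: [-4.7, -1.4, 9.1]
opening: 0.243
finger_force: 61.0
```

View pics/g.png

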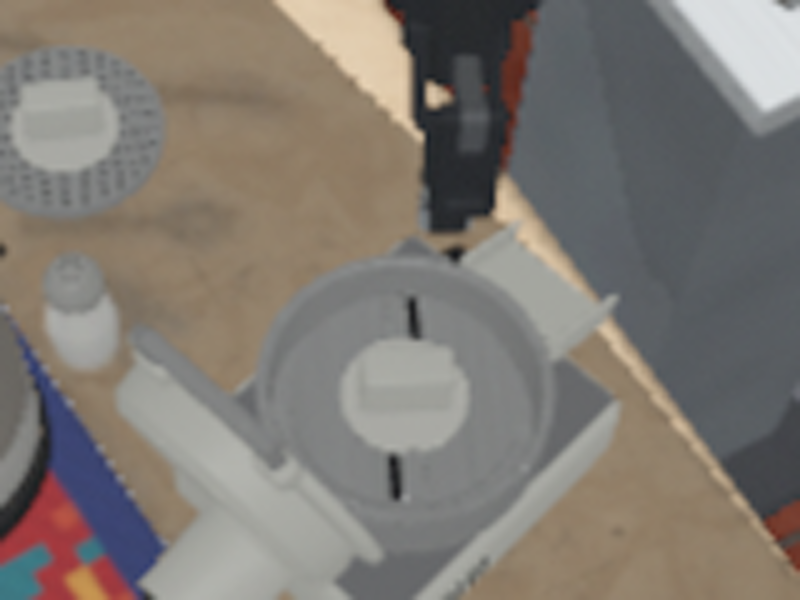

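```bash
python3 -m inch '[[0.4,0,0,-0.03,7],[0.4,0,0,-0.06,14],[0.4,0,0,-0.06,21],[0.4,0,0,-0.06,28],[0.4,0,0,-0.06,35]]';python3 - <<'E'
from h import *
go(.622,.298,.36,106.2)
p=ctrl.read_camera("top");C=cloud(p);z=C[...,2]
c,s=np.cos(np.radians(16.2)),np.sin(np.radians(16.2));X=(C[...,0]-.483)*c+(C[...,1]-.2573)*s;Y=-(C[...,0]-.483)*s+(C[...,1]-.2573)*c
m=(z>.30)&(z<.33)&(X>.12)&(X<.25)&(abs(Y)<.06);print("bar",m.sum(),np.median(C[m],0),X[m].min(),X[m].max(),Y[m].min(),Y[m].max())
for a in np.arange(.10,.26,.01):
    k=(abs(X-a)<.006)&(abs(Y)<.03)&(z<.34);print(round(a,2),z[k].max().round(3) if k.any() else None)
for q in("head_handle",):
  for x in ctrl.tip_of(q,p)[:2]:print(x["at"],x["score"],atz(p,x["at"],.3155))
E
```

```text
time: 16.4
eef_pos: [0.4824, 0.2572, 0.3469]
tcp_rot: [0.514, 0.858, -0.001, -0.001]
contact_force: [0.7, 0.2, -0.2]
opening: 0.599
finger_force: 0.0
t 16.40 shift [-0.0297  0.1423 -0.0136] turn 11.9 q [ 0.3  -0.07  1.7   0.    1.52 -0.19] F [ 0.7  0.2 -0.2] pos [0.4824 0.2572 0.3469]
bar 191 [0.62116243 0.29790022 0.31961028] 0.13472257539519636 0.1501602294225231 -0.04030604035496042 0.04099216684862414
0.1 0.141
0.11 0.153
0.12 0.164
0.13 0.285
0.14 0.325
0.15 0.325
0.16 None
0.17 0.217
0.18 0.216
0.19 0.215
0.2 0.212
0.21 0.198
0.22 0.196
0.23 0.009
0.24 0.009
0.25 0.012
[234.9, 158.4] 0.82 [0.62529124 0.29653816 0.3155    ]
```

```bash
python3 -m inch '[[0.4,-0.008,0.036,-0.015,4],[0.4,-0.015,0.072,-0.015,8],[0.4,-0.023,0.108,-0.015,12],[0.4,-0.0295,0.141,-0.014,12],[0.4,-0.0295,0.141,-0.014,12]]';python3 -m inch '[[0.4,0,0,0,0],[0.4,0,0,0,0],[0.4,0,0,0,0]]';python3 -c "from h import *;go(.621,.2977,.263,106.2)"
```

```text
time: 16.92
eef_pos: [0.6246, 0.2988, 0.3552]
tcp_rot: [0.598, 0.802, -0.003, -0.002]
contact_force: [-0.3, -0.6, -1.1]
opening: 0.6
finger_force: 0.0
time: 17.17
eef_pos: [0.6201, 0.2986, 0.3634]
tcp_rot: [0.598, 0.801, -0.0, -0.0]
contact_force: [-0.4, -0.3, 0.6]
opening: 0.6
finger_force: 0.0
t 17.17 shift [-0.0011  0.0006  0.1004] turn 0.3 q [0.3  0.25 1.33 0.   1.57 0.01] F [-0.4 -0.3  0.6] pos [0.6201 0.2986 0.3634]
```

```bash
python3 -m inch '[[0.4,-0.001,0.0005,0.035,0],[0.4,-0.001,0.0005,0.06,0],[0.4,-0.001,0.0005,0.08,0],[0.4,-0.001,0.0005,0.08,0]]';python3 -m inch '[[0.4,0,0,0.01,0],[0.4,0,0,0.018,0],[0.4,0,0,0.018,0],[1,0,0,0.018,0],[1,0,0,0.018,0]]' 25;python3 -m inch '[[1,0,0,0,0],[1,0,0,0,0],[1,0,0,0,0],[1,0,0,0,0],[1,0,0,0,0]]' 25; python3 -c "from h import *;go(.621,.2977,.263,106.2)"
```

```text
time: 17.5
eef_pos: [0.6185, 0.297, 0.2782]
tcp_rot: [0.598, 0.801, -0.003, -0.002]
contact_force: [0.2, -0.3, -0.0]
opening: 0.603
finger_force: 0.0
time: 17.92
eef_pos: [0.6222, 0.298, 0.2666]
tcp_rot: [0.599, 0.801, 0.001, 0.001]
contact_force: [0.7, -0.3, -1.1]
opening: 0.328
finger_force: 0.0
time: 18.33
eef_pos: [0.6222, 0.2979, 0.2664]
tcp_rot: [0.599, 0.801, 0.001, 0.001]
contact_force: [-0.9, -0.9, 4.8]
opening: 0.106
finger_force: 24.5
t 18.33 shift [ 0.0001 -0.0012  0.0034] turn 0.2 q [ 0.3   0.28  1.46 -0.    1.4   0.01] F [-0.9 -0.9  4.8] pos [0.6222 0.2979 0.2664]
```

```bash
python3 -c "
import numpy as np
f=lambda p:np.array([-.205*np.cos(np.radians(p)),-.205*np.sin(np.radians(p))])
for s in(104.9,79.9,54.9,29.9):print(s,[(f(s-d)-f(s)).round(4).tolist() for d in(5,10,15,20,25)])"
```

```text
104.9 [[-0.0175, -0.0038], [-0.0352, -0.0061], [-0.0531, -0.0069], [-0.0709, -0.0061], [-0.0887, -0.0037]]
79.9 [[-0.0175, 0.0039], [-0.0345, 0.0093], [-0.051, 0.0162], [-0.0669, 0.0245], [-0.0819, 0.0341]]
54.9 [[-0.0142, 0.0109], [-0.0273, 0.023], [-0.0394, 0.0362], [-0.0503, 0.0504], [-0.0598, 0.0655]]
29.9 [[-0.0082, 0.0159], [-0.015, 0.0324], [-0.0204, 0.0495], [-0.0242, 0.0669], [-0.0265, 0.0847]]
```

```bash
python3 -m inch '[[1,0,-0.0177,-0.0039,0],[1,0,-0.0356,-0.0062,0],[1,0,-0.0535,-0.0069,0],[1,0,-0.0714,-0.006,0],[1,0,-0.0887,-0.0037,0]]'; python3 -c "from h import *;go(.621,.2977,.263,106.2)"
```

```text
time: 18.75
eef_pos: [0.5385, 0.2731, 0.2717]
tcp_rot: [0.599, 0.801, 0.004, 0.003]
contact_force: [3.9, 0.6, 1.1]
opening: 0.105
finger_force: 25.0
t 18.75 shift [0.0002 0.086  0.0095] turn 0.2 q [ 0.3   0.08  1.68 -0.    1.38  0.01] F [3.9 0.6 1.1] pos [0.5385 0.2731 0.2717]
```

Forces are light; continue along the arc.

```bash
python3 -m inch '[[1,0,-0.0175,0.0039,0],[1,0,-0.0345,0.0093,0],[1,0,-0.051,0.0162,0],[1,0,-0.0669,0.0245,0],[1,0,-0.0819,0.0341,0]]'; python3 -c "from h import *;go(.621,.2977,.263,106.2)"
```

```text
time: 19.17
eef_pos: [0.459, 0.2495, 0.2369]
tcp_rot: [0.599, 0.801, 0.002, 0.002]
contact_force: [0.3, -0.9, 5.4]
opening: 0.105
finger_force: 26.9
t 19.17 shift [ 0.0003  0.1691 -0.0251] turn 0.2 q [ 0.3  -0.09  1.91 -0.    1.32  0.02] F [ 0.3 -0.9  5.4] pos [0.459  0.2495 0.2369]
```

```bash
python3 -m inch '[[1,0,-0.0142,0.0109,0],[1,0,-0.0273,0.023,0],[1,0,-0.0394,0.0362,0],[1,0,-0.0503,0.0504,0],[1,0,-0.0598,0.0655,0]]'; python3 -c "from h import *;go(.621,.2977,.263,106.2)"
```

```text
time: 19.58
eef_pos: [0.4002, 0.2321, 0.17]
tcp_rot: [0.599, 0.801, -0.0, 0.0]
contact_force: [-1.6, -3.2, 3.9]
opening: 0.104
finger_force: 28.0
t 19.58 shift [ 2.000e-04  2.304e-01 -9.300e-02] turn 0.3 q [ 0.31 -0.17  2.11 -0.    1.21  0.02] F [-1.6 -3.2  3.9] pos [0.4002 0.2321 0.17  ]
```

```bash
python3 -m inch '[[1,0,-0.0082,0.0159,0],[1,0,-0.015,0.0324,0],[1,0,-0.0204,0.0495,0],[1,0,-0.0242,0.0669,0],[1,0,-0.0242,0.0669,0]]'; python3 -c "from h import *;go(.621,.2977,.263,106.2)"
```

```text
time: 20.0
eef_pos: [0.375, 0.2247, 0.0988]
tcp_rot: [0.599, 0.801, -0.002, -0.001]
contact_force: [-0.2, -1.9, -3.9]
opening: 0.11
finger_force: 28.2
t 20.00 shift [ 2.000e-04  2.558e-01 -1.655e-01] turn 0.3 q [ 0.31 -0.15  2.22 -0.    1.07  0.02] F [-0.2 -1.9 -3.9] pos [0.375  0.2247 0.0988]
```

```bash
python3 -m inch '[[1,0,-0.001,0.005,0],[1,0,-0.0015,0.009,0],[1,0,-0.002,0.012,0],[1,0,-0.002,0.012,0]]'; python3 -m inch '[[1,0,0,0.002,0],[1,0,0,0.003,0],[1,0,0,0.003,0]]';python3 -m inch '[[1,0,0,0.0015,0],[1,0,0,0.002,0],[1,0,0,0.002,0]]'
```

```text
time: 20.33
eef_pos: [0.3737, 0.2242, 0.0897]
tcp_rot: [0.599, 0.801, -0.003, -0.001]
contact_force: [-4.0, -3.9, -1.3]
opening: 0.103
finger_force: 28.5
time: 20.58
eef_pos: [0.3734, 0.2242, 0.087]
tcp_rot: [0.598, 0.801, -0.003, -0.002]
contact_force: [-6.3, -4.1, 0.2]
opening: 0.103
finger_force: 28.8
time: 20.83
eef_pos: [0.3731, 0.2241, 0.085]
tcp_rot: [0.598, 0.801, -0.004, -0.002]
contact_force: [-7.0, -4.3, 1.5]
opening: 0.103
finger_force: 28.9
```

```bash
python3 -m inch '[[1,0,-0.001,0.0015,0],[1,0,-0.001,0.002,0],[1,0,-0.001,0.002,0]]'; python3 -m inch '[[1,0,0,0.0015,0],[1,0,0,0.002,0],[1,0,0,0.002,0]]';python3 -c "
from h import *
p=ctrl.read_camera('top');C=cloud(p)
c,s=np.cos(np.radians(16.2)),np.sin(np.radians(16.2));X=(C[...,0]-.483)*c+(C[...,1]-.2573)*s;Y=-(C[...,0]-.483)*s+(C[...,1]-.2573)*c
for x in np.arange(-.09,.09,.01):
    k=(abs(X-x)<.005)&(Y>.03)&(Y<.07);print(x.round(2),np.percentile(C[k][:,2],[20,50,80]).round(3) if k.any() else 0)
p=ctrl.read_camera('side');save(p,'i.png',(230,140,390,260),5)"
```

```text
time: 21.08
eef_pos: [0.3731, 0.2241, 0.0834]
tcp_rot: [0.599, 0.801, -0.003, -0.001]
contact_force: [-6.3, -4.1, 3.0]
opening: 0.102
finger_force: 28.8
time: 21.33
eef_pos: [0.3728, 0.224, 0.0812]
tcp_rot: [0.598, 0.801, -0.003, -0.001]
contact_force: [-5.6, -3.3, 1.2]
opening: 0.107
finger_force: 28.9
-0.09 [0.393 0.396 0.4  ]
-0.08 [0.068 0.375 0.387]
-0.07 [0.067 0.137 0.142]
-0.06 [0.067 0.134 0.139]
-0.05 [0.133 0.135 0.154]
-0.04 [0.132 0.153 0.158]
-0.03 [0.134 0.156 0.159]
-0.02 [0.148 0.159 0.177]
-0.01 [0.154 0.207 0.213]
-0.0 [0.156 0.211 0.232]
0.01 [0.154 0.227 0.231]
0.02 [0.132 0.208 0.23 ]
0.03 [0.128 0.151 0.204]
0.04 [0.127 0.151 0.154]
0.05 [0.125 0.129 0.151]
0.06 [0.066 0.123 0.126]
0.07 [0.066 0.068 0.072]
0.08 [0.066 0.068 0.091]
```

View pics/i.png

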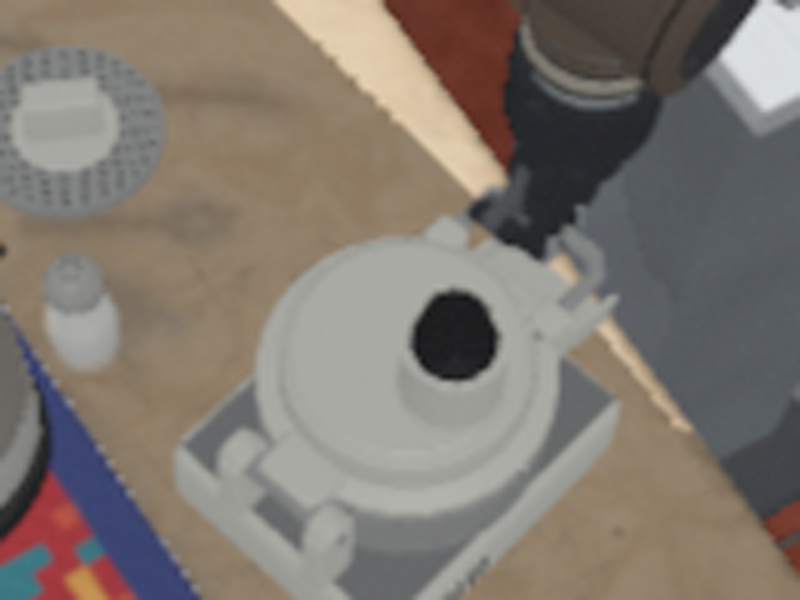

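```bash
python3 -m inch '[[1,0,0.001,0.0015,0],[1,0,0.001,0.003,0],[1,0,0.001,0.004,0],[1,0,0.001,0.004,0]]'; python3 -m inch '[[1,0,0.0005,0.001,0],[1,0,0.0005,0.002,0],[1,0,0.0005,0.003,0],[1,0,0.0005,0.003,0]]'; python3 -m inch '[[1,0,0,0.001,0],[1,0,0,0.002,0],[1,0,0,0.002,0]]'
```

```text
time: 21.77
eef_pos: [0.3723, 0.2238, 0.0764]
tcp_rot: [0.598, 0.801, -0.004, -0.003]
contact_force: [-8.1, -4.1, 0.9]
opening: 0.103
finger_force: 29.0
time: 22.1
eef_pos: [0.372, 0.2238, 0.0731]
tcp_rot: [0.598, 0.801, -0.005, -0.003]
contact_force: [-9.4, -4.7, 1.9]
opening: 0.105
finger_force: 29.0
time: 22.35
eef_pos: [0.3719, 0.2238, 0.071]
tcp_rot: [0.598, 0.801, -0.005, -0.003]
contact_force: [-9.4, -4.4, 1.1]
opening: 0.105
finger_force: 29.1
```

```bash
python3 -m inch '[[1,0,-0.002,0.001,0],[1,0,-0.002,0.002,0],[1,0,-0.002,0.002,0]]'; python3 -m inch '[[1,0,0,0.001,0],[1,0,0,0.002,0],[1,0,0,0.002,0]]'; python3 -m inch '[[1,0,0,0.001,0],[1,0,0,0.0015,0],[1,0,0,0.0015,0]]'
```

```text
time: 22.6
eef_pos: [0.3722, 0.2238, 0.07]
tcp_rot: [0.598, 0.801, -0.003, -0.002]
contact_force: [-5.5, -5.0, 0.8]
opening: 0.103
finger_force: 29.0
time: 22.85
eef_pos: [0.3721, 0.2238, 0.068]
tcp_rot: [0.598, 0.801, -0.003, -0.002]
contact_force: [-5.6, -3.7, 0.5]
opening: 0.105
finger_force: 29.0
time: 23.1
eef_pos: [0.3721, 0.2238, 0.0665]
tcp_rot: [0.598, 0.801, -0.003, -0.002]
contact_force: [-5.9, -3.6, 1.2]
opening: 0.107
finger_force: 29.0
```

```bash
python3 -m inch '[[1,0,0,0.001,0],[1,0,0,0.0015,0],[1,0,0,0.0015,0]]'; python3 -m inch '[[1,0,0,0.001,0],[1,0,0,0.0015,0],[1,0,0,0.0015,0]]'; python3 -m inch '[[1,0,0,0.001,0],[1,0,0,0.0015,0],[1,0,0,0.0015,0]]'
```

```text
time: 23.35
eef_pos: [0.3721, 0.2238, 0.065]
tcp_rot: [0.598, 0.801, -0.003, -0.002]
contact_force: [-5.3, -4.5, 0.7]
opening: 0.102
finger_force: 29.0
time: 23.6
eef_pos: [0.372, 0.2238, 0.0645]
tcp_rot: [0.598, 0.801, -0.004, -0.002]
contact_force: [-8.7, -5.1, 6.0]
opening: 0.106
finger_force: 29.6
time: 23.85
eef_pos: [0.372, 0.2238, 0.0643]
tcp_rot: [0.598, 0.801, -0.004, -0.002]
contact_force: [-12.2, -6.5, 16.1]
opening: 0.101
finger_force: 30.4
```

```bash
python3 -m inch '[[1,0,-0.001,-0.002,0],[1,0,-0.001,-0.002,0],[0.7,0,-0.001,-0.002,0],[0.7,0,-0.001,-0.002,0],[0.7,0,-0.001,-0.002,0]]'; python3 -m inch '[[0.7,0,0,0,0],[0.7,0,0,0,0],[0.7,0,0,0,0]]';python3 -m inch '[[0.7,0,0,-0.005,0],[0.7,0,0,-0.02,0],[0.7,0,0,-0.05,0],[0.7,0,0,-0.09,0],[0.7,0,0,-0.12,0]]'
python3 -c "
from h import *
c,s=np.cos(np.radians(16.2)),np.sin(np.radians(16.2))
for n in('top','side'):
  p=ctrl.read_camera(n);C=cloud(p);z=C[...,2]
  X=(C[...,0]-.483)*c+(C[...,1]-.2573)*s;Y=-(C[...,0]-.483)*s+(C[...,1]-.2573)*c
  r=np.hypot(X,Y)
  for lo,hi in((.066,.074),):
    k=(r>lo)&(r<hi)&(z>.1)&(z<.15);A=np.c_[X[k],Y[k],np.ones(k.sum())];b=z[k]
    for _ in range(4):
      f=np.linalg.lstsq(A,b,rcond=None)[0];e=abs(A@f-b);g=e<max(2*np.median(e),.001);A,b=A[g],b[g]
    print(n,k.sum(),f.round(4))
  k=(X<-.1)&(X>-.135)&(abs(Y)<.045)&(z>.09)&(z<.17);print('bar',k.sum(),np.median(C[k],0),X[k].min(),X[k].max(),np.percentile(z[k],[10,90]))
save(p,'j.png',(230,140,390,260),5);print(ctrl.get_state()['eef_pos'])"
```

```text
time: 24.27
eef_pos: [0.3744, 0.2249, 0.0651]
tcp_rot: [0.599, 0.801, 0.001, 0.001]
contact_force: [0.2, -0.8, -0.1]
opening: 0.297
finger_force: 0.0
time: 24.52
eef_pos: [0.3735, 0.2246, 0.0645]
tcp_rot: [0.599, 0.801, 0.0, 0.0]
contact_force: [0.2, 0.9, 0.5]
opening: 0.3
finger_force: 0.0
time: 24.93
eef_pos: [0.3735, 0.2246, 0.1871]
tcp_rot: [0.599, 0.801, 0.001, 0.0]
contact_force: [0.7, 1.0, 0.6]
opening: 0.3
finger_force: 0.0
top 462 [ 0.0002 -0.0026  0.1243]
bar 4 [0.38941647 0.1917886  0.12646889] -0.11328959543609099 -0.10277876366247352 [0.12450019 0.12730279]
side 352 [0.008  0.0039 0.1242]
bar 120 [0.37327863 0.22916653 0.12568801] -0.12115627762724392 -0.10021540883709622 [0.12296203 0.1283162 ]
[0.37717982 0.22577659 0.19141661]
```

View pics/j.png

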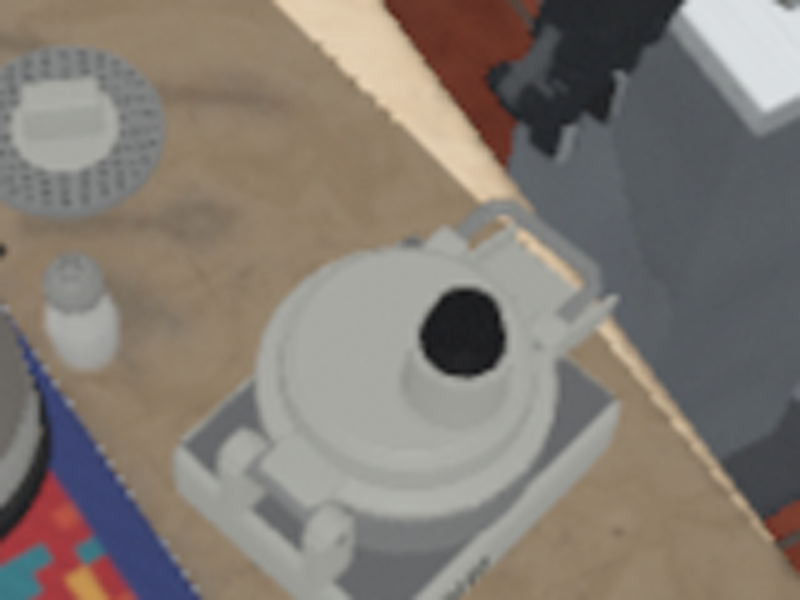

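```bash
python3 -m inch '[[0.7,0,0,-0.01,0],[0.7,0,0,-0.01,0],[0.7,0,0,-0.01,0]]'; python3 -c "from plant import ctrl;print(ctrl.sign_off())"
```

```text
time: 25.28
eef_pos: [0.3729, 0.2243, 0.1937]
tcp_rot: [0.599, 0.801, -0.0, -0.0]
contact_force: [-0.2, -0.6, 0.1]
opening: 0.3
finger_force: 0.0
the job is handed in; nothing more can be done
None
```

The slicing disc sits fully home on the drive and was let go before the feed head was swung shut over it; the job is handed in at about 25 s (no verdict came back), with wrist force readings never above about 22 N, the gripper touching nothing, and the dogs engaging straight away, so no turning was needed.

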